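# Hang the dye pail and lay the paddle to drip dry

## Task

Put the washed dyeing kit on the drying rack. First swing the rack's folded hook arm fully out to its stop over the drip tray, then hang the small pail by its handle in the dip of the hook so that it hangs free; also lay the wooden stirring paddle flat and lengthwise in the tray's slim compartment (either end first). Lower both items without dropping them, do not tip the pail over, leave everything else on the table undisturbed, and finish with the pail still.

Things in the scene. Friction and masses are not known exactly. Their poses are not given: they have to be found in the camera images.
- rack: Fixed drying rack: grey drip tray 240 (x) x 260 (y) mm, floor 4 mm thick, walls 5 mm thick, 12 mm high. Origin: centre of its underside; x away from the robot, z up. A divider at y = -50 mm parts the wide bay (+y) from the slim bay (-y). Behind the tray, at x = 135, y = 45 mm, a post 18 mm thick and 202 mm high on a foot 60 x 120 x 12 mm carries the hook arm.
- swing (a joint): Hook arm: 10 mm round bar on the post, bar centre 200 mm high. 0: along rack +y; grows counter-clockwise from above; 1.571: at its stop, along rack -x over the wide bay. Starts at 0.3-0.6, stays where left, 1.5 N moves it. From the post axis: level to 105 mm, then a dip 12 mm lower from 120 to 150 mm, upturned tip at 168 mm (top 219 mm high). Hub 28 mm diameter, to 215 mm high.
- hook_seat (a point): Middle of the dip, on the bar's upper side: 135 mm from the post axis, 193 mm above the table. Moves with the arm; its x axis points along the arm from post to tip, z up.
- slim_bay (a point): Centre of the slim bay's floor, 4 mm above the table. The bay is 230 mm long along this point's x and 72 mm wide along y, walls rising 8 mm above its floor.
- pail: Loose steel pail, 0.25 kg, 75 mm high, diameter 80 mm at foot, 100 mm at rim, with a stiff upright strap handle. Origin: centre of underside, z up, handle spans along y. Its level top bar is 94 mm long (y), 8 mm thick (x), from 140 to 152 mm above the origin; legs at y = +-52 mm, 12 mm wide along x. Opening between rim and bar: 65 mm high, 95 mm wide.
- pail_handle (a point): Middle of the underside of the handle's top bar, 140 mm above the pail's underside, axes as the pail.
- paddle: Flat wooden stirring paddle, loose, about 0.07 kg, 190 mm long along x. Origin: middle of its length, on its underside; z up. Handle from x = -95 to +30 mm, 16 mm wide, 12 mm thick; blade from x = +25 to +95 mm, 36 mm wide, 10 mm thick. It balances near x = +7 mm.
- dye_bottle: Bystander: amber dye bottle with blue cap, 66 mm diameter, 190 mm high; origin under its centre.
- jar: Bystander: clear jar, 70 mm diameter, 90 mm high; origin under its centre.
- bowl: Bystander: white bowl, 120 mm diameter, 50 mm high; origin under its centre.
- mug: Bystander: white plastic mug, 72 mm diameter, 85 mm high, with a side handle at its +y; origin under its centre.
- brush: Bystander: brush lying flat; origin on its underside, x along its length.
- cup: Bystander: small red cup, 60 mm diameter, 40 mm high; origin under its centre.

How it is judged:
By the outcome, as a careful person would: the job done as asked, in the order asked, and still so for the second after the job is handed in, with the robot touching nothing.
It also fails if it takes over 67 s, if anything falls off the work surface, if the arm or the gripper's body presses on something with over 40 N, if the wrist force passes 120 N, or if a joint passes its speed limit or range.

## Robot

A 6-joint arm with a two-finger parallel gripper is mounted at the origin on the work surface. World frame = base frame: x ahead of the robot, y to its left, z up, the work surface at z = 0. Lengths are in m, angles in rad, forces in N, time in s.
With the tool pointing down it reaches from about 0.425 to 0.95 m from the base axis. Payload 3.5 kg.
Tool frame: the origin (TCP) lies on the centre line of the jaws, within the pads' length; the fingertips stand tip_extent ahead of it and the grasp point (between the pads) lies 2 mm behind it (tip_extent is the distance from the TCP to the fingertips, in m); z points along the fingers, y is the direction in which the jaws open and shut (so a half turn about z gives the same grasp; the last joint's range is limited). The gripper opens to 85 mm and grips with 20 to 120 N. Pads are 22 mm wide; open, the fingers measure 114 mm over their backs; the gripper's body (76 mm by 85 mm) begins 54 mm behind the grasp point. The pads swing forward as they close: fully open they stand 13 mm farther back than shut.
Start: joints at [-0.15, 0.286, 1.577, -0, 1.279, -0.15], TCP at [0.675, 0, 0.248] pointing down, gripper open.
Joint ranges: [-2.77, 2.77], [-0.9, 2.22], [0.21, 2.48], [-1.53, 4.67], [0.24, 2.81], [-2.84, 2.84]. Speed limits (rad/s): [2.79, 2.79, 3.14, 3.14, 3.14, 3.14].

## Interface

Orientations are given as a unit quaternion [x, y, z, w].
In Python, from plant import * gives the robot as it stands.
- The arm moves only by the shell command python3 -m crank 'ROWS' [FORCE]. ROWS is JSON, a list of rows, each a list of 7 numbers: the gripper's target within -1 to 1 (shut at 1, half-way at 0, fully open at -1), then the shift along the tool's x, y, z in cm, then the turn, a rotation vector about the tool's x, y, z in degrees. In form: [[fingers, tx, ty, tz, wx, wy, wz], ...]. A call has 1 to 5 rows; each row shifts and turns the commanded pose from where the row before left it, along the tool's axes as they then stand; what a row does not reach is not made up. A row lasts 1/10 s, in which the tool goes at most 50 mm and 8.59 degrees, less where a joint would pass 70% of its speed; a pose out of reach is approached as far as the arm can. A call is refused whole if a number of a shift passes 5 or a number of a turn 8.59, either way. A call with a gripper value outside its range is refused whole. The fingers move at their own pace and stop on an object; FORCE is the grip in N (left out, the last holds). Time passes only in rows, so rows that do not move let the fingers close. It gives the time, the measured TCP pose, the force and the opening at its end, in the units of the state.
- get_state(): the state, without advancing time (a new reading comes with each control period).
- read_camera(name): name is "scene" or "side" or "wrist"; returns a dict with "color" (480x640x3 uint8, red, green, blue), "vfov" (degrees; the focal length in pixels is half the picture's height over the tangent of half this angle, whatever the lens; pixels are square), "cx", "cy" (the principal point, pixels), "cam_to_world" (4x4, takes a point from camera to world coordinates). Camera axes: x right, y up, looking along -z (the intrinsics and any distortion apply to the point x, -y, -z); pixel columns grow to the right and rows downward; lengths in m; the calibration is good to about 2 mm. A picture is of the moment at which its call begins. There is no depth.
- sign_off(): hands the job in, once; it reports no verdict.
Trained networks look in the newest picture that a camera, given by its name, has taken for a name from the list of things; names that differ only in an ending like _2 or _b are one class to them, and where a whole thing is asked for, a point or a joint stands for the part that bears it (a point fixed in the world has none). Each returns a list of dicts, best first, with "p" (0 to 1); they miss things now and then, are a little off and sometimes report something else, mostly with a low value. They report only what shows in the picture. A call takes as long as a camera call.
- trace(thing, camera): "pixels" (480x640 bool, what is visible of it) and "location" ([column, row] in pixels, amid what is visible of it).
- place_of(thing, camera): "location" ([column, row] in pixels: a listed point, or the origin of a listed thing).
The state is a dict: "time": time; "qpos": joint angles; "dq": joint speeds; "joint_efforts": joint torques, N m; "eef_pos": TCP position; "tcp_rot": TCP orientation; "contact_force": force on the tool from outside, world axes, zero at the start; "wrist_torque": the same for the moment, N m; "opening": opening from 0.0 (shut) to 1.0 (fully open).
Only numpy, scipy, OpenCV 4.12 (cv2) and the standard library are available. Lean on these libraries where they do the work, as an engineer would, in place of code of your own. Each camera call takes 0.05 s, during which the arm holds its last target.

## Working session

There is one attempt and no reset: what is moved stays moved. The work goes in short steps, Python scripts to look and compute and a shell command to move; the robot and the scene stay as the last step left them, time stands still between calls to the robot, and variables do not carry over. Pictures are saved under pics/ and viewed, and the job is handed in when it is done.

```bash
ls; mkdir -p pics; cat > h.py <<'E'
from plant import *
import numpy as np, cv2
def cam(n,name=None):
    c=read_camera(n)
    if name: cv2.imwrite('pics/'+name+'.png',c['color'][:,:,::-1])
    return c
E
python3 - <<'E'
from h import *
s=get_state(); print({k:np.round(v,3) for k,v in s.items()})
for n in ['scene','side','wrist']:
    c=cam(n,n+'0'); print(n,c['vfov'],c['cx'],c['cy'],np.round(c['cam_to_world'],3).tolist(),[k for k in c])
    for t in ['rack','swing','hook_seat','slim_bay','pail','pail_handle','paddle','dye_bottle','jar','bowl','mug','brush','cup']:
        r=place_of(t,n); print(t,[(np.round(a['location']),round(a['p'],2)) for a in r[:3]])
E
```

```text
pics
{'time': np.float64(0.0), 'qpos': array([-0.15 ,  0.287,  1.578, -0.   ,  1.279, -0.15 ]), 'dq': array([ 0.002,  0.   , -0.001,  0.   ,  0.   ,  0.001]), 'joint_efforts': array([-0.0000e+00, -4.0598e+01, -2.9263e+01, -0.0000e+00,  6.0000e-03,
        0.0000e+00]), 'eef_pos': array([0.674, 0.   , 0.247]), 'tcp_rot': array([ 0.707,  0.707, -0.001, -0.001]), 'contact_force': array([ 0.127, -0.155,  0.324]), 'wrist_torque': array([ 0.027,  0.006, -0.009]), 'opening': np.float64(1.0)}
scene 47.57566435588916 318.2075904784994 230.97516228411516 [[0.115, -0.735, 0.669, 1.516], [0.993, 0.097, -0.064, -0.119], [-0.018, 0.671, 0.741, 1.335], [0.0, 0.0, 0.0, 1.0]] ['color', 'vfov', 'cx', 'cy', 'cam_to_world']
rack [(array([328., 283.]), 0.89)]Traceback (most recent call last):
  File "<stdin>", line 6, in <module>
ValueError: it knows: bowl, brush, cup, dye_bottle, hook_seat, jar, mug, paddle, pail, pail_handle, rack, slim_bay
```

```bash
python3 - <<'E'
from h import *
print(get_state()['time'])
for n in ['scene','side','wrist']:
    c=cam(n,n+'0'); print(n,c['vfov'],c['cx'],c['cy'],np.round(c['cam_to_world'],3).tolist())
    for t in ['rack','hook_seat','slim_bay','pail','pail_handle','paddle','dye_bottle','jar','bowl','mug','brush','cup']:
        r=place_of(t,n); print(t,[(np.round(a['location']),round(a['p'],2)) for a in r[:3]])
print(get_state()['time'])
E
```

```text
0.1
scene 47.57566435588916 318.2075904784994 230.97516228411516 [[0.115, -0.735, 0.669, 1.516], [0.993, 0.097, -0.064, -0.119], [-0.018, 0.671, 0.741, 1.335], [0.0, 0.0, 0.0, 1.0]]
rack [(array([328., 280.]), 0.55)]
hook_seat [(array([394., 249.]), 0.82)]
slim_bay [(array([302., 285.]), 0.81), (array([148., 276.]), 0.49)]
pail [(array([225., 271.]), 0.58)]
pail_handle [(array([215., 241.]), 0.95)]
paddle [(array([429., 255.]), 0.82)]
dye_bottle [(array([468., 308.]), 0.94)]
jar [(array([477., 236.]), 0.91)]
bowl [(array([196., 337.]), 0.56)]
mug []
brush []
cup [(array([228., 224.]), 0.58)]
side 57.67176792722902 318.4842141987179 238.76147686326067 [[0.999, 0.032, -0.017, 0.433], [-0.033, 0.594, -0.803, -0.869], [-0.015, 0.804, 0.595, 0.786], [0.0, 0.0, 0.0, 1.0]]
rack [(array([346., 282.]), 0.91), (array([315., 215.]), 0.27)]
hook_seat [(array([299., 187.]), 0.62), (array([366., 188.]), 0.5), (array([315., 338.]), 0.48)]
slim_bay [(array([350., 302.]), 0.81)]
pail [(array([316., 384.]), 0.94)]
pail_handle [(array([316., 337.]), 0.92), (array([382., 200.]), 0.3)]
paddle [(array([316., 215.]), 0.92)]
dye_bottle [(array([378., 202.]), 0.71)]
jar [(array([302., 188.]), 0.98)]
bowl [(array([434., 414.]), 0.8)]
mug []
brush [(array([256., 208.]), 0.83), (array([436., 415.]), 0.59)]
cup [(array([223., 383.]), 0.86), (array([434., 413.]), 0.74), (array([365., 186.]), 0.67)]
wrist 63.131411193825784 319.18693670146035 243.93001772062163 [[1.0, 0.0, -0.001, 0.675], [0.0, 0.966, 0.259, 0.065], [0.001, -0.259, 0.966, 0.372], [0.0, 0.0, 0.0, 1.0]]
rack [(array([156., 205.]), 0.61)]
hook_seat []
slim_bay [(array([173., 288.]), 0.83)]
pail [(array([120., 475.]), 0.74)]
pail_handle []
paddle []
dye_bottle []
jar []
bowl [(array([170., 289.]), 0.26)]
mug []
brush []
cup []
2.05
```

View pics/scene0.png

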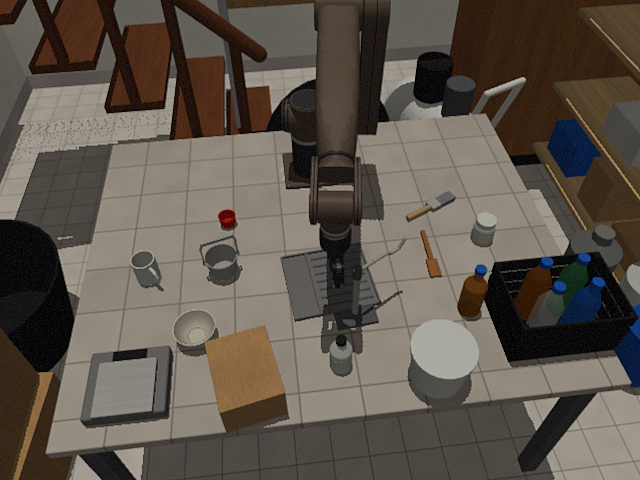

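```bash
ls pics
```

```text
scene0.png
side0.png
wrist0.png
```

Scene view: the tray is at about (330,285), with the hook arm running from the post to (403,242). The pail is at (220,262) and the paddle at (430,255). The dye bottle at (470,295), jar at (484,230), cup, mug and bowl are all clear of those.

View pics/side0.png

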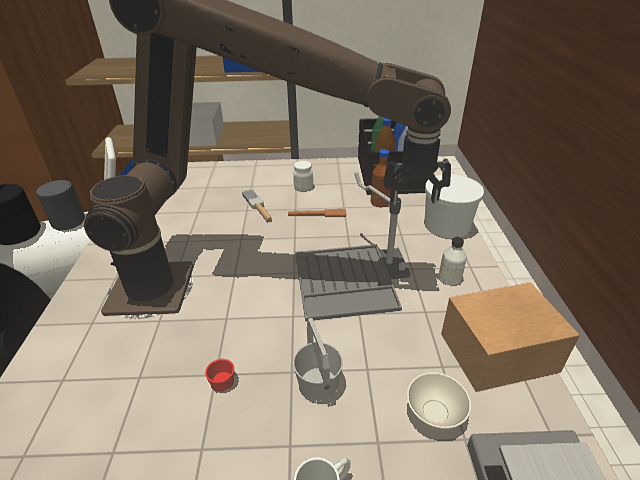

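View pics/wrist0.png

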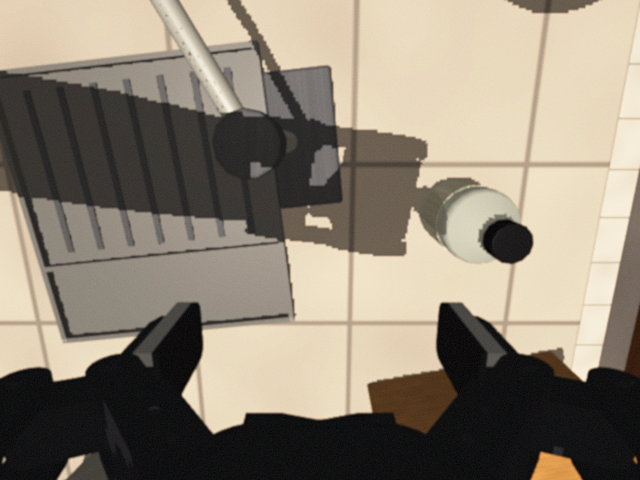

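```bash
python3 - <<'E'
import cv2
a=cv2.imread('pics/scene0.png')[180:360,180:520]
b=cv2.imread('pics/side0.png')[150:420,200:470]
cv2.imwrite('pics/sc_z.png',cv2.resize(a,None,fx=2.3,fy=2.3,interpolation=cv2.INTER_CUBIC))
cv2.imwrite('pics/si_z.png',cv2.resize(b,None,fx=2.2,fy=2.2,interpolation=cv2.INTER_CUBIC))
E
```

```text
(no output)
```

View pics/sc_z.png

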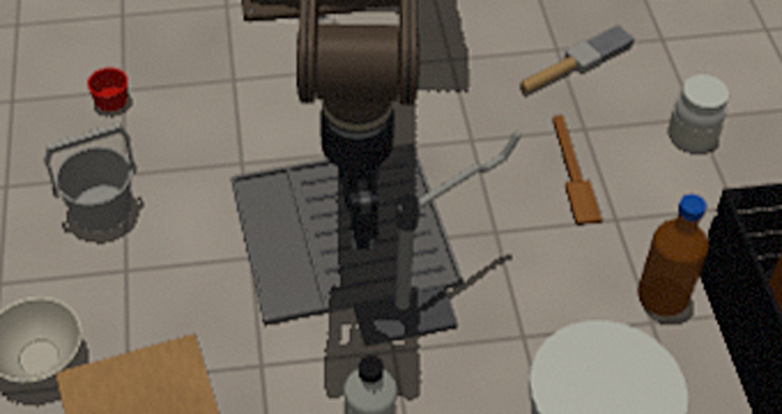

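View pics/si_z.png

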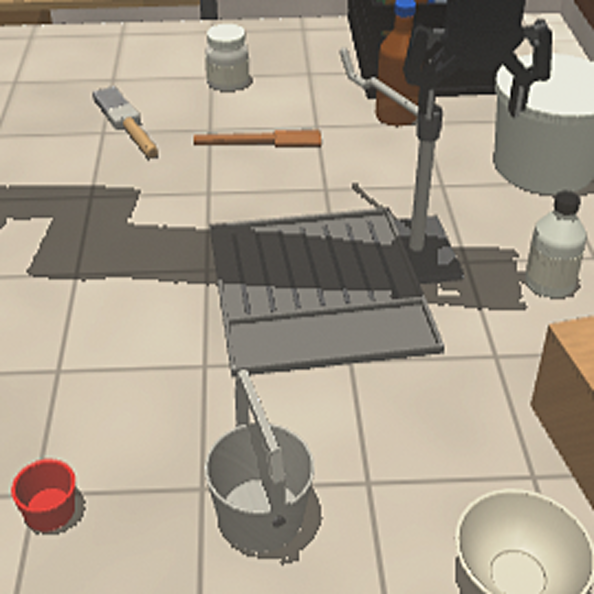

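```bash
cat > h.py <<'E'
from plant import *
import numpy as np, cv2, pickle
def cam(n,name=None):
    c=read_camera(n)
    if name:
        cv2.imwrite('pics/'+name+'.png',c['color'][:,:,::-1])
        pickle.dump(c,open('pics/'+name+'.pkl','wb'))
    return c
def load(name): return pickle.load(open('pics/'+name+'.pkl','rb'))
def ray(c,uv):
    f=240/np.tan(np.radians(c['vfov']/2)); T=np.array(c['cam_to_world'])
    d=np.array([(uv[0]-c['cx'])/f,-(uv[1]-c['cy'])/f,-1.]); d=T[:3,:3]@d
    return T[:3,3],d/np.linalg.norm(d)
def onz(c,uv,z):
    o,d=ray(c,uv); return o+d*(z-o[2])/d[2]
def tri(*cu):
    A=np.zeros((3,3));b=np.zeros(3);R=[ray(c,u) for c,u in cu]
    for o,d in R:
        P=np.eye(3)-np.outer(d,d);A+=P;b+=P@o
    p=np.linalg.solve(A,b)
    return p,[float(np.linalg.norm((np.eye(3)-np.outer(d,d))@(p-o))) for o,d in R]
def proj(c,p):
    f=240/np.tan(np.radians(c['vfov']/2)); T=np.array(c['cam_to_world'])
    q=T[:3,:3].T@(np.array(p)-T[:3,3]); return np.array([c['cx']+f*q[0]/-q[2],c['cy']-f*q[1]/-q[2]])
E
python3 - <<'E'
from h import *
import plant; print([k for k in dir(plant) if not k.startswith('_')], getattr(plant,'tip_extent',None))
for n in ['scene','side','wrist']: cam(n,n+'1')
A,B,W=load('scene1'),load('side1'),load('wrist1')
za=lambda u,v:(u/2.3+180,v/2.3+180); zb=lambda u,v:(u/2.2+200,v/2.2+150)
np.set_printoptions(precision=4,suppress=True)
print('tray scene',[onz(A,za(*p),.012) for p in [(233,180),(415,155),(265,322),(462,285)]])
print('tray side',[onz(B,zb(*p),.012) for p in [(210,226),(388,210),(442,350),(235,372)]])
print('tray wrist',[onz(W,p,.012) for p in [(65,340),(294,318),(257,44)]])
print('handle ends', tri((A,za(48,155)),(B,zb(240,373))), tri((A,za(125,131)),(B,zb(275,450))))
print('handle ends swap', tri((A,za(48,155)),(B,zb(275,450))), tri((A,za(125,131)),(B,zb(240,373))))
print('pail_handle',tri((A,(215,241)),(B,(316,337))))
print('paddle scene',[onz(A,za(*p),.01) for p in [(558,118),(584,202)]],onz(A,(429,255),0))
print('paddle side',[onz(B,zb(*p),.01) for p in [(195,140),(321,138)]],onz(B,(316,215),0))
print('hooktip',tri((A,za(519,134)),(B,zb(345,52))))
print('hub',tri((A,za(408,200)),(B,zb(431,112))), 'wristhub',onz(W,(250,145),.215))
print('slim', tri((A,(302,285)),(B,(350,302))), onz(W,(173,288),.004))
for t,p,q in [('bottle',(468,308),(378,202)),('jar',(477,236),(302,188)),('bowl',(196,337),(434,414)),('cup',(228,224),(223,383)),('rack',(328,281),(346,282))]: print(t,tri((A,p),(B,q)))
print(get_state()['time'])
E
```

```text
['Unreachable', 'get_state', 'place_of', 'read_camera', 'sign_off', 'tip_extent', 'trace'] 0.017
tray scene [array([ 0.4216, -0.1331,  0.012 ]), array([0.4094, 0.1206, 0.012 ]), array([ 0.6545, -0.1094,  0.012 ]), array([0.631 , 0.1437, 0.012 ])]
tray side [array([0.3871, 0.1123, 0.012 ]), array([0.6226, 0.1341, 0.012 ]), array([ 0.6466, -0.1232,  0.012 ]), array([ 0.4167, -0.1451,  0.012 ])]
tray wrist [array([ 0.4155, -0.1328,  0.012 ]), array([ 0.6498, -0.1084,  0.012 ]), array([0.6229, 0.1425, 0.012 ])]
handle ends (array([ 0.4494, -0.3376,  0.1779]), [0.036112109254531725, 0.03611210925453183]) (array([ 0.4316, -0.2882,  0.1024]), [0.035373315435864985, 0.035373315435864895])
handle ends swap (array([ 0.454 , -0.3585,  0.1413]), [0.0036423719962769122, 0.0036423719962771677]) (array([ 0.4243, -0.2636,  0.1362]), [0.0007822372920340315, 0.0007822372920340799])
pail_handle (array([ 0.4381, -0.3181,  0.1442]), [0.0026665072483973355, 0.0026665072483972067])
paddle scene [array([0.3658, 0.3337, 0.01  ]), array([0.5186, 0.3314, 0.01  ])] [0.4587 0.3326 0.    ]
paddle side [array([0.3628, 0.321 , 0.01  ]), array([0.5489, 0.3159, 0.01  ])] [0.4517 0.3232 0.    ]
hooktip (array([0.5637, 0.2106, 0.211 ]), [0.0036791288247631023, 0.003679128824763129])
hub (array([0.6461, 0.0627, 0.2107]), [0.004549645357299292, 0.004549645357299261]) wristhub [0.648 0.063 0.215]
slim (array([ 0.5256, -0.0788, -0.0006]), [0.001376427449350324, 0.001376427449350161]) [ 0.5281 -0.0793  0.004 ]
bottle (array([ 0.6663,  0.3967, -0.0037]), [0.0005238569222107459, 0.0005238569222106264])
jar (array([0.4046, 0.5047, 0.0011]), [0.0027774455152855403, 0.0027774455152854574])
bowl (array([ 0.664 , -0.3933, -0.0048]), [0.0006926033881684765, 0.000692603388168686])
cup (array([ 0.2362, -0.3021, -0.0049]), [0.0009159817518098062, 0.0009159817518096906])
rack (array([ 0.521 ,  0.0007, -0.0025]), [0.00307404946450304, 0.0030740494645030013])
2.2
```

```bash
python3 -m crank '[[1,0,0,-3,0,0,0],[1,4,-1,0,0,0,0],[1,4.5,-1,0,0,0,0],[1,4.5,-1,0,0,0,0],[1,4.5,0,0,0,0,0]]' 60; python3 -m crank '[[1,0,0,3,0,0,0],[1,0,0,3,0,0,0],[1,0,0,2,0,0,0],[1,0,0,0,0,0,0]]'
```

```text
time: 2.7
eef_pos: [0.644, 0.1765, 0.2787]
tcp_rot: [0.707, 0.707, 0.0, 0.0]
contact_force: [0.7, -0.5, -0.8]
opening: 0.145
time: 3.1
eef_pos: [0.6426, 0.175, 0.1938]
tcp_rot: [0.707, 0.707, -0.003, -0.003]
contact_force: [-0.7, -0.1, -0.6]
opening: -0.0
```

```bash
python3 - <<'E'
from h import *
cam('side','side2');c=cam('wrist','wrist2')
b=cv2.imread('pics/side2.png')[120:350,280:480]
w=cv2.imread('pics/wrist2.png')
cv2.imwrite('pics/m2.png',np.hstack([cv2.resize(b,(365,420)),cv2.resize(w,(420,420))]))
E
```

```text
(no output)
```

View pics/m2.png

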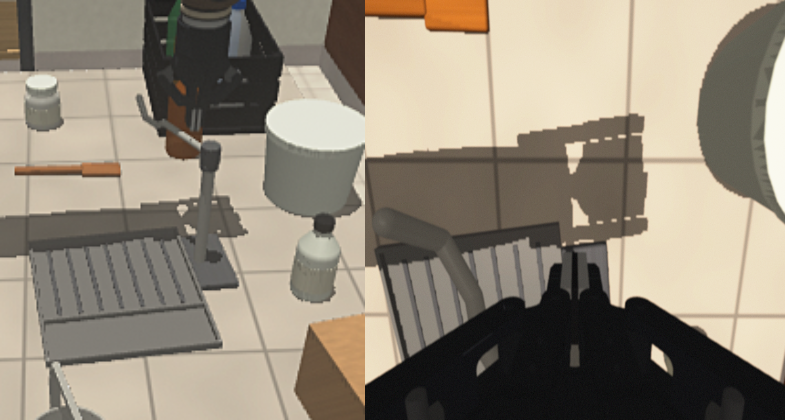

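Side view: the gripper is on the far (+x) side of the hook arm, at the hub's upper left. The wrist view shows the bar on the fingers' left, so I can push along the arc.

```bash
python3 -m crank '[[1,-1.6,-2.5,0,0,0,0],[1,-1,-1.7,0,0,0,0],[1,-1,-1.6,0,0,0,0],[1,-1.5,-1.2,0,0,0,0],[1,-1.5,-1.2,0,0,0,0]]'; python3 -m crank '[[1,-1.5,-0.5,0,0,0,0],[1,-1.5,-0.5,0,0,0,0],[1,-0.5,0,0,0,0,0],[1,-0.5,0,0,0,0,0],[1,0,0,0,0,0,0]]'
```

```text
time: 3.7
eef_pos: [0.5646, 0.1088, 0.2016]
tcp_rot: [0.707, 0.707, 0.003, 0.002]
contact_force: [1.8, 0.8, 0.1]
opening: -0.001
time: 4.2
eef_pos: [0.5534, 0.0698, 0.1991]
tcp_rot: [0.707, 0.707, 0.001, -0.001]
contact_force: [-0.4, 4.2, 3.3]
opening: -0.003
```

```bash
python3 -m crank '[[1,-0.5,0,0,0,0,0],[1,0,0,0,0,0,0]]'; python3 -m crank '[[1,-0.5,0,0,0,0,0],[1,0,0,0,0,0,0]]'
```

```text
time: 4.4
eef_pos: [0.5534, 0.0693, 0.1993]
tcp_rot: [0.708, 0.707, 0.005, -0.004]
contact_force: [0.7, 17.6, 3.3]
opening: 0.001
time: 4.6
eef_pos: [0.5534, 0.0689, 0.1993]
tcp_rot: [0.708, 0.706, 0.009, -0.008]
contact_force: [0.7, 31.0, 3.8]
opening: 0.001
```

```bash
python3 -m crank '[[1,2,0,0,0,0,0],[1,3,0,0,0,0,0],[1,0,0,-4,0,0,0],[1,0,0,-5,0,0,0],[-0.2,0,0,-2,0,0,0]]'; python3 - <<'E'
from h import *
cam('side','side3');cam('scene','scene3');c=cam('wrist','wrist3')
b=cv2.imread('pics/side3.png')[120:420,220:480]
w=cv2.imread('pics/wrist3.png')
cv2.imwrite('pics/m3.png',np.hstack([cv2.resize(b,(364,420)),cv2.resize(w,(420,420))]))
print([ (t,n,[(np.round(a['location'],1),round(a['p'],2)) for a in place_of(t,n)[:2]]) for t in ['hook_seat','slim_bay'] for n in ['side','scene','wrist']])
E
```

```text
time: 5.1
eef_pos: [0.5548, 0.1093, 0.3136]
tcp_rot: [0.707, 0.707, 0.002, 0.003]
contact_force: [0.8, -0.0, 0.9]
opening: 0.155
[('hook_seat', 'side', [(array([341. , 216.1]), 0.85), (array([351.9, 303.2]), 0.59)]), ('hook_seat', 'scene', [(array([345.8, 235.8]), 0.53)]), ('hook_seat', 'wrist', []), ('slim_bay', 'side', [(array([351.9, 302.1]), 0.62), (array([382.4, 204. ]), 0.42)]), ('slim_bay', 'scene', [(array([303.1, 285.4]), 0.78), (array([468.4, 308.3]), 0.68)]), ('slim_bay', 'wrist', [(array([293.5, 354.5]), 0.86)])]
```

View pics/m3.png

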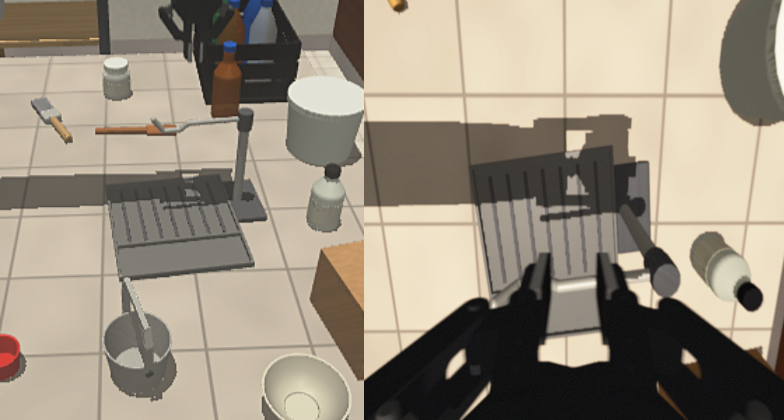

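The hook arm now points at the robot (−x) over the wide bay. Its tip is at about (155,125) in the left crop. Next I'll measure it and fly to the pail.

```bash
python3 - <<'E'
from h import *
np.set_printoptions(precision=4,suppress=True)
A,B,W=load('scene3'),load('side3'),load('wrist3')
print('seat',tri((A,(345.8,235.8)),(B,(341,216.1))))
print('slim',tri((A,(303.1,285.4)),(B,(351.9,302.1)),(W,(293.5,354.5))))
zw=lambda u,v:(u-364)*640/420 
for p in [(472,166),(612,146),(488,290)]:
    print(onz(W,((p[0]-364)*640/420,p[1]*480/420),.012))
p=(662,283);print('hub',onz(W,((p[0]-364)*640/420,p[1]*480/420),.215))
a=cv2.imread('pics/scene3.png')[190:350,260:440]; b=cv2.imread('pics/side3.png')[180:330,280:430]
cv2.imwrite('pics/z3.png',np.hstack([cv2.resize(a,None,fx=2.2,fy=2.625,interpolation=3),cv2.resize(b,None,fx=2.6,fy=2.8,interpolation=3)]))
print(np.hstack([cv2.resize(a,None,fx=2.2,fy=2.625)]).shape)
E
python3 -m crank '[[-0.3,-3,-1,0,0,0,0],[-0.3,-4.5,-1.5,0,0,0,0],[-0.3,-4.5,-1.5,0,0,0,0],[-0.3,-4.5,-1.5,0,0,0,0],[-0.3,-4.5,-1.5,0,0,0,0]]';python3 -m crank '[[-0.3,-4.5,-1.5,0,0,0,0],[-0.3,-4.5,-1.5,0,0,0,0],[-0.3,-3,-1,0,0,0,0],[-0.3,0,0,0,0,0,0]]'; python3 - <<'E'
from h import *
c=cam('wrist','wrist4')
print([(t,[(np.round(a['location'],1),round(a['p'],2)) for a in place_of(t,'wrist')[:2]]) for t in ['pail_handle','pail']])
E
```

```text
seat (array([0.5069, 0.0532, 0.1778]), [0.005934838064174698, 0.005934838064174765])
slim (array([ 0.5286, -0.0803,  0.0031]), [0.0053572436148327076, 0.0038266620301077004, 0.004466573309474836])
[0.3903 0.1212 0.012 ]
[0.6206 0.1455 0.012 ]
[ 0.4022 -0.0478  0.012 ]
hub [0.6402 0.0631 0.215 ]
(420, 396, 3)
time: 6.05
eef_pos: [0.4818, -0.1023, 0.3074]
tcp_rot: [0.707, 0.707, -0.0, -0.001]
contact_force: [0.9, -0.6, 0.1]
opening: 0.647
time: 6.45
eef_pos: [0.4415, -0.224, 0.3073]
tcp_rot: [0.709, 0.705, -0.001, -0.001]
contact_force: [0.6, 0.8, 0.3]
opening: 0.649
[('pail_handle', [(array([315.6, 335.9]), 0.92), (array([500.8, 337.1]), 0.32)]), ('pail', [(array([317.1, 276.8]), 0.89)])]
```

View pics/wrist4.png

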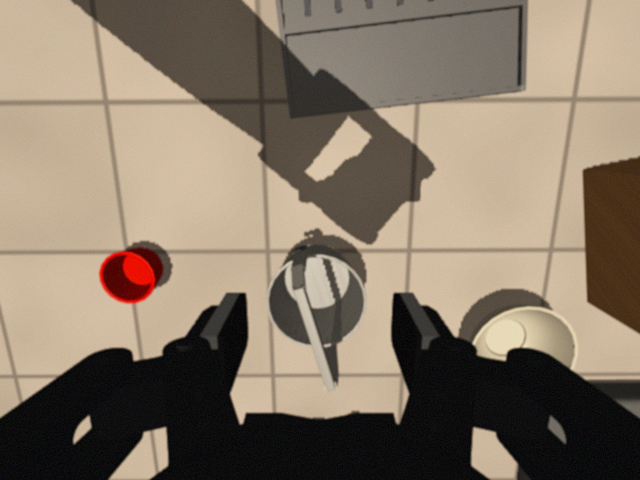

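View pics/z3.png

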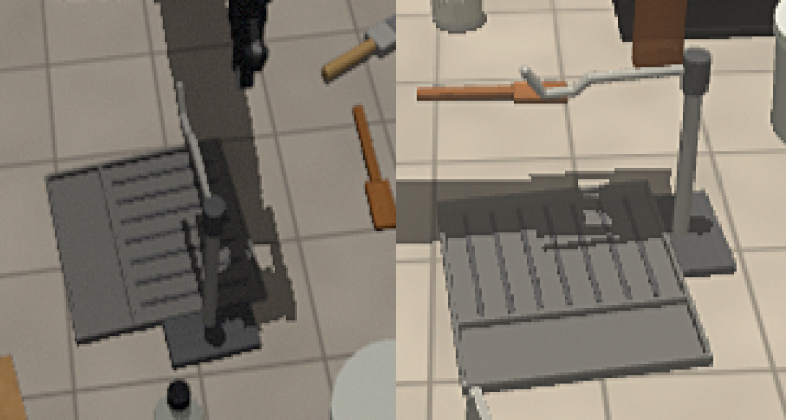

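```bash
python3 - <<'E'
from h import *
np.set_printoptions(precision=4,suppress=True)
A,B,W=load('scene3'),load('side3'),load('wrist4')
P=onz(W,(315.6,335.9),.14);print('ph',P)
print(tri((A,(215,241)),(B,(316,337)),(W,(315.6,335.9))))
e1,e2=onz(W,(295,288),.152),onz(W,(332,389),.152);print(e1,e2,np.linalg.norm(e1-e2),(e1+e2)/2,np.degrees(np.arctan2(-(e1-e2)[0],(e1-e2)[1])))
# tray corners
c=[onz(W,(290,116),.012),onz(W,(524,88),.012)];print('tray',c,np.linalg.norm(c[0]-c[1]),np.degrees(np.arctan2(*(c[1]-c[0])[[1,0]])))
# hub, tip from zooms
za=lambda u,v:(260+u/2.2,190+v/2.625); zb=lambda u,v:(280+(u-396)/2.6,180+v/2.8)
print('hubtop',tri((A,za(216,203)),(B,zb(696,55))))
print('tip',tri((A,za(180,88)),(B,zb(526,74))))
print('dip',tri((A,za(192,128)),(B,zb(560,93))))
E
```

```text
ph [ 0.4379 -0.3152  0.14  ]
(array([ 0.4377, -0.3164,  0.1421]), [0.0036101098205408326, 0.002493509266439984, 0.0020787818359429572])
[ 0.4226 -0.2683  0.152 ] [ 0.4512 -0.357   0.152 ] 0.093166419349499 [ 0.4369 -0.3127  0.152 ] 17.8161986950431
tray [array([ 0.4118, -0.1356,  0.012 ]), array([ 0.6472, -0.1102,  0.012 ])] 0.23674139188482418 6.173107108306623
hubtop (array([0.6463, 0.0655, 0.2113]), [0.0029116860015450494, 0.0029116860015449705])
tip (array([0.4813, 0.0467, 0.2081]), [0.0018293088377860493, 0.0018293088377859747])
dip (array([0.5152, 0.0578, 0.1795]), [0.001807672343004385, 0.001807672343004444])
```

```bash
python3 -m crank '[[-0.3,-4,0.2,0,0,0,0],[-0.3,-4,0.2,0,0,0,0],[-0.3,-3.8,0,0,0,0,-1],[-0.3,0,0,0,0,0,-8.3],[-0.3,0,0,0,0,0,-8.3]]';python3 -m crank '[[-0.3,0,0,4,0,0,0],[-0.3,0,0,4,0,0,0],[-0.3,0,0,0,0,0,0]]'; python3 - <<'E'
from h import *
c=cam('wrist','wrist5');c=cam('side','side5')
s=get_state();print(s['eef_pos'],s['tcp_rot'])
print([(t,[(np.round(a['location'],1),round(a['p'],2)) for a in place_of(t,'wrist')[:2]]) for t in ['pail_handle']])
E
```

```text
time: 7.1
eef_pos: [0.4477, -0.3385, 0.3076]
tcp_rot: [0.588, 0.809, 0.0, -0.001]
contact_force: [0.4, 0.6, -0.5]
opening: 0.645
time: 7.4
eef_pos: [0.4452, -0.3347, 0.2214]
tcp_rot: [0.59, 0.808, 0.001, -0.007]
contact_force: [-0.2, 0.9, -0.3]
opening: 0.651
[ 0.44746188 -0.3377286   0.22809283] [ 5.89870112e-01  8.07497572e-01  2.41620478e-04 -9.29213758e-04]
[('pail_handle', [(array([318.5, 224.3]), 0.63)])]
```

View pics/wrist5.png

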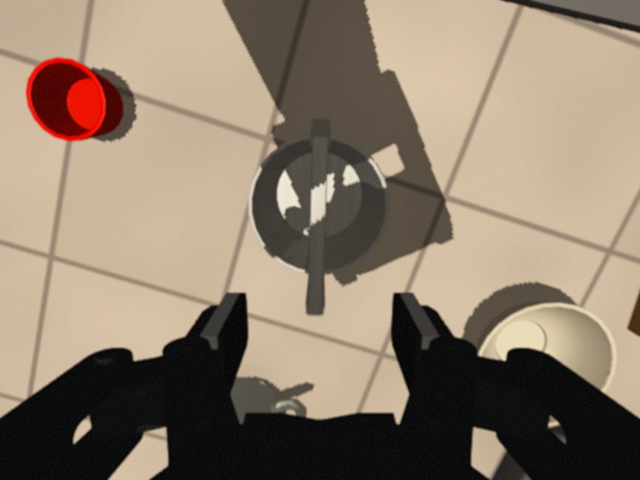

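View pics/side5.png

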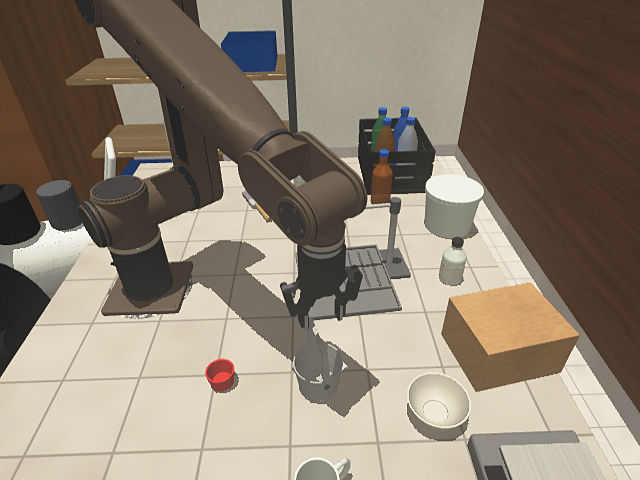

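```bash
python3 - <<'E'
from h import *
np.set_printoptions(precision=4,suppress=True)
W=load('wrist5');W4=load('wrist4')
e1,e2=onz(W,(320,124),.152),onz(W,(316,313),.152);print(e1,e2,np.linalg.norm(e1-e2),(e1+e2)/2,np.degrees(np.arctan2(-(e1-e2)[0],(e1-e2)[1])))
print(onz(W,(318.5,224.3),.14),tri((W,(318.5,224.3)),(W4,(315.6,335.9))))
T=W['cam_to_world']; print('cam x axis',T[:3,0],T[:3,3])
E
```

```text
[ 0.423  -0.2651  0.152 ] [ 0.4505 -0.3582  0.152 ] 0.0971207961017622 [ 0.4368 -0.3117  0.152 ] 16.501947300718754
[ 0.4377 -0.3139  0.14  ] (array([ 0.4377, -0.3133,  0.1434]), [0.00020026379121632366, 0.00020026379121619781])
cam x axis [ 0.9524  0.3047 -0.0051] [ 0.4264 -0.2739  0.346 ]
```

```bash
python3 -m crank '[[-0.3,-0.2,-0.2,3,0,0,0],[-0.3,0,0,3,0,0,0],[-0.3,0,0,2.4,0,0,0],[-0.3,0,0,0,0,0,0],[-0.3,0,0,0,0,0,0]]'
```

```text
time: 8.05
eef_pos: [0.4469, -0.3424, 0.1468]
tcp_rot: [0.59, 0.807, -0.0, 0.002]
contact_force: [0.3, -0.4, 0.3]
opening: 0.645
```

```bash
python3 -m crank '[[0.8,0,0,0,0,0,0],[0.8,0,0,0,0,0,0],[1,0,0,0,0,0,0],[1,0,0,0,0,0,0],[1,0,0,0,0,0,0]]' 80
```

```text
time: 8.55
eef_pos: [0.4462, -0.3425, 0.1457]
tcp_rot: [0.591, 0.807, -0.001, 0.001]
contact_force: [-0.6, -1.6, 4.1]
opening: 0.074
```

```bash
python3 -m crank '[[1,0,0,-0.6,0,0,0],[1,0,0,-1.5,0,0,0],[1,0,0,-2.4,0,0,0],[1,0,0,-2.4,0,0,0],[1,0,0,-2.4,0,0,0]]'; python3 -m crank '[[1,0,0,0,0,0,0],[1,0,0,0,0,0,0]]';python3 - <<'E'
from h import *
c=cam('wrist','wrist6');c=cam('side','side6')
cv2.imwrite('pics/m6.png',np.hstack([cv2.resize(load('side6')['color'][200:440,200:440,::-1],(400,400)),cv2.resize(load('wrist6')['color'][:,:,::-1],(400,300)).repeat(1,0) if 0 else cv2.resize(load('wrist6')['color'][:,:,::-1],(400,400))]))
E
```

```text
time: 9.05
eef_pos: [0.4454, -0.341, 0.2384]
tcp_rot: [0.591, 0.807, 0.0, -0.001]
contact_force: [-0.5, 0.2, -2.1]
opening: 0.075
time: 9.25
eef_pos: [0.4456, -0.3413, 0.2374]
tcp_rot: [0.591, 0.807, 0.0, 0.0]
contact_force: [-1.0, 0.1, -2.4]
opening: 0.078
```

View pics/m6.png

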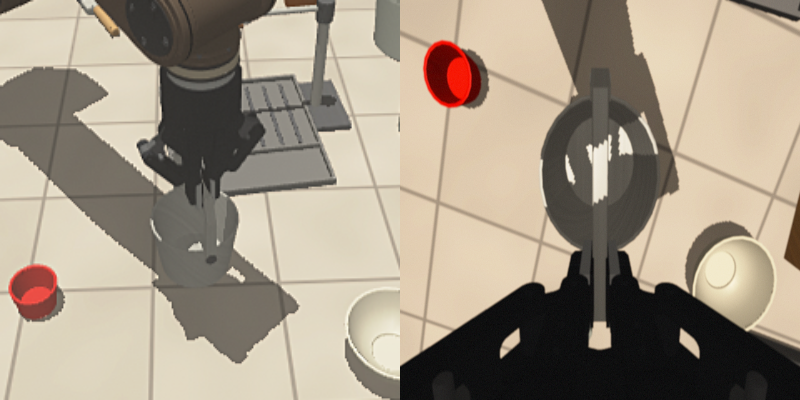

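Side view: the pail is upright in the grip. The wrist view shows the handle lined up with tool x, at column 600. Next I'll turn it to the rack's yaw and carry it in front of the hook tip.

```bash
python3 -m crank '[[1,0,0,0,0,0,5.7],[1,0,0,0,0,0,5.7],[1,1.5,0.2,0,0,0,0],[1,3,0.4,0,0,0,0],[1,4,0.5,0,0,0,0]]'; python3 -m crank '[[1,4,0.5,0,0,0,0],[1,4,0.5,0,0,0,0],[1,4,0.5,0,0,0,0],[1,4,0.5,0,0,0,0],[1,4,0.5,0,0,0,0]]';python3 -m crank '[[1,3.5,0.4,0,0,0,0],[1,2,0.3,0,0,0,0],[1,1,0,0,0,0,0],[1,0,0,0,0,0,0]]';python3 - <<'E'
from h import *
c=cam('wrist','wrist7');c=cam('side','side7');cam('scene','scene7')
print([(t,n,[(np.round(a['location'],1),round(a['p'],2)) for a in place_of(t,n)[:2]]) for t in ['pail_handle','hook_seat'] for n in ['wrist','side','scene']])
cv2.imwrite('pics/m7.png',np.hstack([cv2.resize(load('side7')['color'][180:330,270:420,::-1],(400,400)),cv2.resize(load('wrist7')['color'][:,:,::-1],(400,400))]))
E
```

```text
time: 9.85
eef_pos: [0.4467, -0.2546, 0.2358]
tcp_rot: [0.668, 0.744, 0.0, -0.001]
contact_force: [0.8, 1.1, -2.4]
opening: 0.075
time: 10.35
eef_pos: [0.4493, -0.0516, 0.2361]
tcp_rot: [0.667, 0.745, -0.0, -0.001]
contact_force: [0.5, 0.7, -2.5]
opening: 0.073
time: 10.75
eef_pos: [0.4497, 0.0124, 0.2364]
tcp_rot: [0.666, 0.746, -0.001, -0.001]
contact_force: [-0.5, -0.3, -2.6]
opening: 0.072
[('pail_handle', 'wrist', [(array([320.5, 245.1]), 0.56)]), ('pail_handle', 'side', [(array([317.2, 199.7]), 0.87)]), ('pail_handle', 'scene', [(array([333.5, 207. ]), 0.7)]), ('hook_seat', 'wrist', [(array([469.2, 221.1]), 0.59)]), ('hook_seat', 'side', [(array([344.2, 211.3]), 0.74)]), ('hook_seat', 'scene', [(array([345.9, 236. ]), 0.76)])]
```

View pics/m7.png

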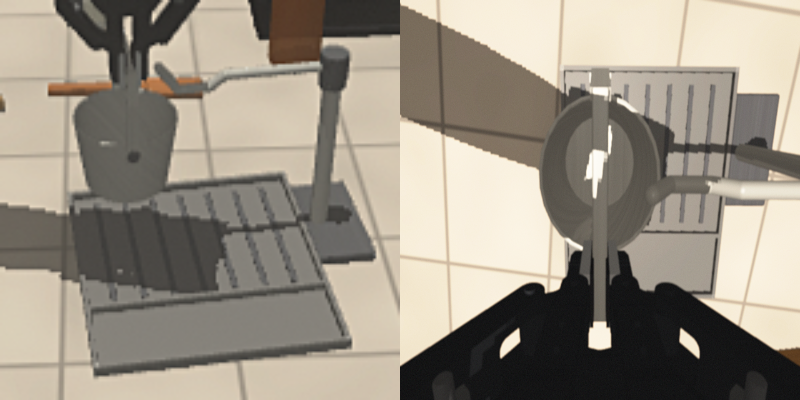

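```bash
python3 - <<'E'
from h import *
np.set_printoptions(precision=4,suppress=True)
W,A,B=load('wrist7'),load('scene7'),load('side7')
s=get_state();print(s['eef_pos'])
R=W['cam_to_world'][:3,0]; th=np.arctan2(R[1],R[0]);print('yaw',np.degrees(th))
x=np.array([-np.sin(th),np.cos(th)]);y=np.array([np.cos(th),np.sin(th)])
f=lambda p:((p[:2]-s['eef_pos'][:2])@x,(p[:2]-s['eef_pos'][:2])@y)
m=lambda u,v:((u-400)*1.6,v*1.2)
for n,p in [('ph',tri((W,(320.5,245.1)),(B,(317.2,199.7)),(A,(333.5,207)))),('seat',tri((W,(469.2,221.1)),(B,(344.2,211.3)),(A,(345.9,236)))),('phz',(onz(W,(320.5,245.1),.231),0)),('seatz',(onz(W,(469.2,221.1),.193),0)),('tip',(onz(W,m(655,192),.212),0)),('end1',(onz(W,m(600,325),.242),0)),('end2',(onz(W,m(600,82),.242),0)),('barR',(onz(W,m(780,188),.2),0)),('barL',(onz(W,m(690,187),.2),0))]: print(n,p,np.round(f(p[0]),4))
E
```

```text
[0.4507 0.0105 0.2373]
yaw 6.413658193250313
ph (array([0.4465, 0.0355, 0.236 ]), [0.007930595797897663, 0.00476456294018399, 0.008826069067452218]) [ 0.0253 -0.0014]
seat (array([0.5148, 0.0515, 0.1899]), [0.002773242369368388, 0.0041731394362376694, 0.0040604926340526365]) [0.0335 0.0682]
phz (array([0.4468, 0.0424, 0.231 ]), 0) [ 0.0321 -0.0004]
seatz (array([0.5113, 0.0502, 0.193 ]), 0) [0.0327 0.0646]
tip (array([0.4806, 0.047 , 0.212 ]), 0) [0.0329 0.0338]
end1 (array([ 0.4521, -0.0067,  0.242 ]), 0) [-0.0172 -0.0005]
end2 (array([0.4414, 0.0884, 0.242 ]), 0) [ 0.0784 -0.0006]
barR (array([0.5666, 0.056 , 0.2   ]), 0) [0.0322 0.1202]
barL (array([0.5065, 0.0497, 0.2   ]), 0) [0.0327 0.0598]
```

The wrist picture shows the handle bar at column 320, straight up and down, and the hook tip at (408,230). The handle is square to the arm and 2 mm off centre. I'll thread it on.

```bash
python3 -m crank '[[1,0.2,1,0,0,0,0],[1,0,1.6,0,0,0,0],[1,0,1.6,0,0,0,0],[1,0,1.6,0,0,0,0],[1,0,0.8,0,0,0,0]]'; python3 -m crank '[[1,0,0,0,0,0,0],[1,0,0,0,0,0,0]]';python3 - <<'E'
from h import *
np.set_printoptions(precision=4,suppress=True)
s=get_state();print(s['eef_pos'],s['contact_force'])
c=cam('wrist','wrist8');c=cam('side','side8')
cv2.imwrite('pics/m8.png',np.hstack([cv2.resize(load('side8')['color'][180:330,270:420,::-1],(400,400)),cv2.resize(load('wrist8')['color'][:,:,::-1],(400,400))]))
E
```

```text
time: 11.7
eef_pos: [0.5176, 0.0204, 0.2373]
tcp_rot: [0.668, 0.744, 0.0, 0.0]
contact_force: [0.3, -0.0, -1.7]
opening: 0.071
time: 11.9
eef_pos: [0.5158, 0.0203, 0.237]
tcp_rot: [0.668, 0.744, -0.0, -0.0]
contact_force: [0.2, -0.1, -2.2]
opening: 0.072
[0.5158 0.0203 0.237 ] [ 0.1796 -0.1168 -2.2095]
```

View pics/m8.png

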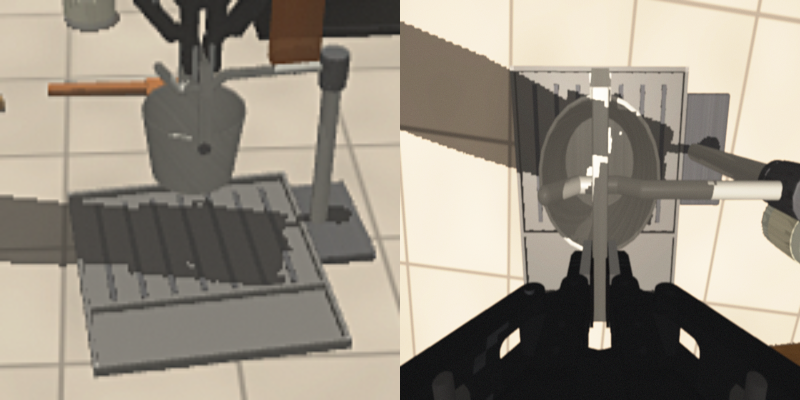

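The handle is over the dip, between the bends at about 575 and 625 in the right crop. I'll lower it.

```bash
python3 -m crank '[[1,0,0,0.8,0,0,0],[1,0,0,1,0,0,0],[1,0,0,0.8,0,0,0],[1,0,0,0.5,0,0,0],[1,0,0,0,0,0,0]]'; python3 -m crank '[[1,0,0,0.2,0,0,0],[1,0,0,0.2,0,0,0],[1,0,0,0,0,0,0]]';  python3 -m crank '[[1,0,0,0.2,0,0,0],[1,0,0,0,0,0,0]]'
```

```text
time: 12.5
eef_pos: [0.5152, 0.0203, 0.2048]
tcp_rot: [0.668, 0.744, -0.001, -0.001]
contact_force: [-0.5, -0.9, -1.5]
opening: 0.072
time: 12.8
eef_pos: [0.5161, 0.0202, 0.2023]
tcp_rot: [0.668, 0.744, 0.0, 0.0]
contact_force: [0.1, -0.1, -1.9]
opening: 0.073
time: 13.0
eef_pos: [0.516, 0.0203, 0.2002]
tcp_rot: [0.668, 0.744, -0.0, -0.0]
contact_force: [0.7, 0.8, -2.2]
opening: 0.073
```

```bash
for i in 1 2; do python3 -m crank '[[1,0,0,0.1,0,0,0],[1,0,0,0,0,0,0]]'; done
```

```text
time: 13.2
eef_pos: [0.516, 0.0202, 0.1992]
tcp_rot: [0.668, 0.744, -0.0, -0.0]
contact_force: [0.2, 0.9, -1.8]
opening: 0.078
time: 13.4
eef_pos: [0.5162, 0.0202, 0.1986]
tcp_rot: [0.668, 0.744, 0.0, 0.0]
contact_force: [-0.6, 0.2, -2.1]
opening: 0.074
```

```bash
python3 -m crank '[[1,0,0,0.1,0,0,0],[1,0,0,0,0,0,0]]'
```

```text
time: 13.6
eef_pos: [0.5163, 0.0202, 0.1982]
tcp_rot: [0.668, 0.744, 0.0, 0.0]
contact_force: [-1.6, -0.2, 2.8]
opening: 0.075
```

```bash
python3 - <<'E'
from h import *
c=cam('wrist','wrist9');c=cam('side','side9')
cv2.imwrite('pics/m9.png',np.hstack([cv2.resize(load('side9')['color'][190:270,300:400,::-1],(500,400),interpolation=3),cv2.resize(load('wrist9')['color'][180:320,240:400,::-1],(300,400))]))
E
```

```text
(no output)
```

View pics/m9.png

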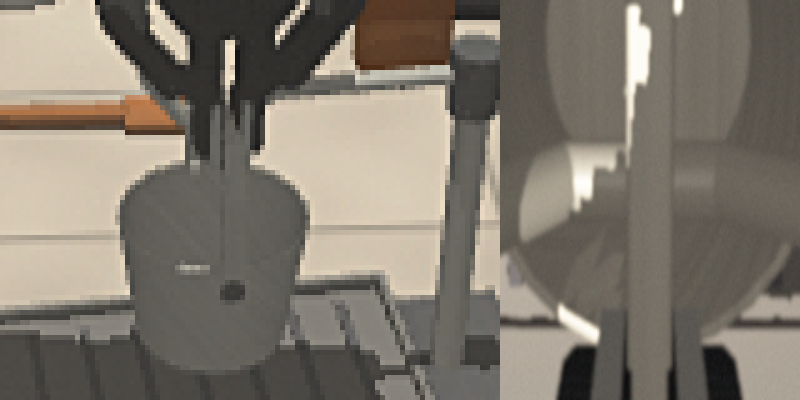

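The bar sits midway between the bends, which show at 590 and 715 in the right crop, and the touch was 2.8 N. I'll release gently.

```bash
python3 -m crank '[[0.85,0,0,0,0,0,0],[0.75,0,0,0,0,0,0],[0.65,0,0,0,0,0,0],[0.55,0,0,0,0,0,0],[0.5,0,0,0,0,0,0]]' 20; python3 -m crank '[[0.4,0,0,0,0,0,0],[0.3,0,0,0,0,0,0],[0.3,0,0,0,0,0,0],[0.3,0,0,0,0,0,0],[0.3,0,0,0,0,0,0]]'
python3 - <<'E'
from h import *
c=cam('wrist','wrist10');c=cam('side','side10')
cv2.imwrite('pics/m10.png',np.hstack([cv2.resize(load('side10')['color'][180:330,270:420,::-1],(400,400),interpolation=3),cv2.resize(load('wrist10')['color'][:,:,::-1],(400,400))]))
E
```

```text
time: 14.2
eef_pos: [0.5159, 0.0203, 0.1969]
tcp_rot: [0.668, 0.744, -0.0, -0.0]
contact_force: [0.0, 1.1, 0.8]
opening: 0.251
time: 14.7
eef_pos: [0.516, 0.0202, 0.1973]
tcp_rot: [0.668, 0.744, 0.0, 0.0]
contact_force: [0.0, -0.3, 0.2]
opening: 0.348
```

View pics/m10.png

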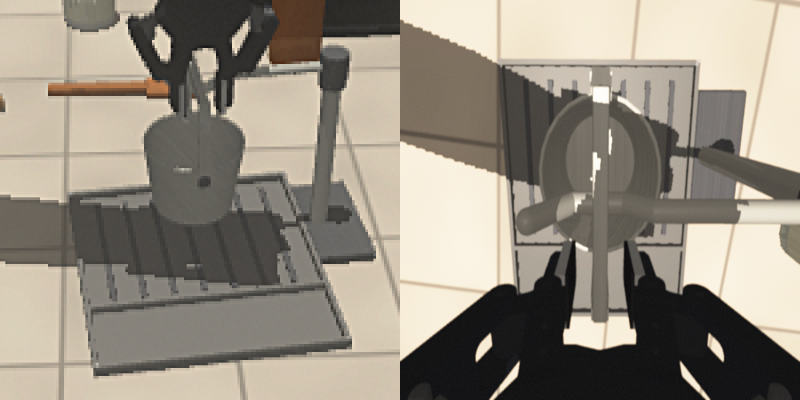

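```bash
python3 -m crank '[[0.3,0,0,-1,0,0,0],[0.3,0,0,-2,0,0,0],[0.3,0,0,-3,0,0,0],[0.3,0,0,-4,0,0,0],[0.3,0,0,-4,0,0,0]]'
python3 - <<'E'
from h import *
np.set_printoptions(precision=4,suppress=True)
s=get_state();print(s['qpos'])
cam('side','side11');cam('scene','scene11')
A,B=load('scene11'),load('side11')
pa=[(a['pixels'],a['p']) for n in ['scene'] for a in trace('paddle',n)[:1]][0]
pb=[(a['pixels'],a['p']) for n in ['side'] for a in trace('paddle',n)[:1]][0]
for c,(m,p) in [(A,pa),(B,pb)]:
    v,u=np.nonzero(m); P=np.array([onz(c,(x,y),.006) for x,y in zip(u,v)])
    r=cv2.minAreaRect((P[:,:2]*1000).astype(np.float32)); print(p,len(u),r)
b=load('side11')['color'][150:330,240:420,::-1];a=load('scene11')['color'][180:330,280:460,::-1]
cv2.imwrite('pics/m11.png',np.hstack([cv2.resize(b,(400,400),interpolation=3),cv2.resize(a,(400,400))]))
E
```

```text
time: 15.3
eef_pos: [0.5157, 0.0203, 0.3392]
tcp_rot: [0.668, 0.744, -0.0, -0.0]
contact_force: [0.7, -1.2, 0.1]
opening: 0.349
[-0.1575 -0.1277  1.8525 -0.      1.417  -0.2657]
0.88 386 ((454.4918212890625, 331.6665344238281), (188.2499237060547, 37.56938171386719), 0.627066433429718)
0.57 248 ((436.96282958984375, 329.9817810058594), (41.89413070678711, 154.2177276611328), 86.77632904052734)
```

View pics/m11.png

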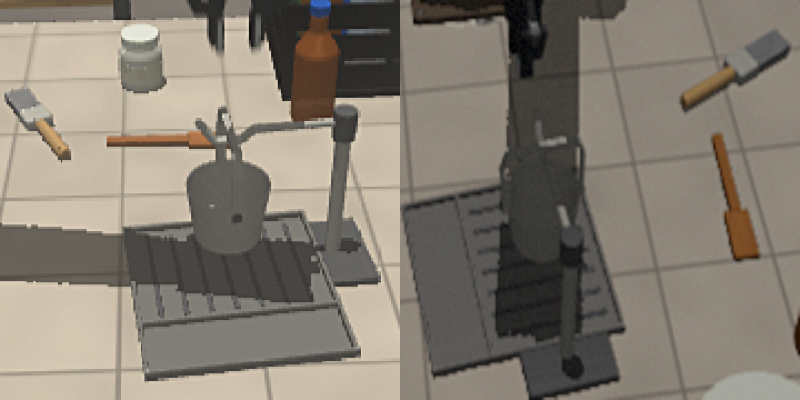

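The side view shows the pail hanging free on the hook at (230,200) and upright. The paddle is untouched at (160,140). On to the paddle.

```bash
python3 -m crank '[[0.1,3,-0.3,0,0,0,0],[0.1,4.5,-0.3,0,0,0,0],[0.1,4.5,-0.3,0,0,0,0],[0.1,4.5,-0.4,0,0,0,0],[0.1,4.5,-0.4,0,0,0,0]]';python3 -m crank '[[0.1,4.5,-0.3,0,0,0,0],[0.1,4,-0.3,0,0,0,0],[0.1,0,0,0,0,0,-8.4],[0.1,0,0,0,0,0,-8.4],[0.1,0,0,0,0,0,-8.4]]';python3 -m crank '[[0.1,0,0,0,0,0,-8.4],[0.1,0,0,0,0,0,-8.4],[0.1,0,0,0,0,0,-8.4],[0.1,0,0,0,0,0,-8.4],[0.1,0,0,0,0,0,-8.4]]';python3 -m crank '[[0.1,0,0,3,0,0,-8.4],[0.1,0,0,3,0,0,-8.2],[0.1,0,0,3,0,0,0],[0.1,0,0,0,0,0,0],[0.1,0,0,0,0,0,0]]'
python3 - <<'E'
from h import *
np.set_printoptions(precision=4,suppress=True)
s=get_state();print(s['eef_pos'],s['tcp_rot'])
W=cam('wrist','wrist12')
for a in trace('paddle','wrist')[:1]:
    v,u=np.nonzero(a['pixels']); P=np.array([onz(W,(x,y),.011) for x,y in zip(u,v)])
    print(a['p'],len(u),cv2.minAreaRect((P[:,:2]*1000).astype(np.float32)))
print(place_of('paddle','wrist'))
E
```

```text
time: 16.0
eef_pos: [0.4751, 0.2286, 0.3354]
tcp_rot: [0.668, 0.744, -0.001, -0.001]
contact_force: [0.5, -0.4, -0.2]
opening: 0.449
time: 16.5
eef_pos: [0.4603, 0.3113, 0.335]
tcp_rot: [0.486, 0.874, -0.002, -0.001]
contact_force: [0.7, 0.4, -0.5]
opening: 0.452
time: 17.0
eef_pos: [0.4606, 0.3107, 0.3351]
tcp_rot: [0.141, 0.99, -0.001, -0.002]
contact_force: [0.5, -1.1, -0.0]
opening: 0.446
time: 17.5
eef_pos: [0.4606, 0.3107, 0.2462]
tcp_rot: [0.0, 1.0, -0.001, -0.001]
contact_force: [-0.2, 0.2, 0.8]
opening: 0.452
[0.4606 0.3107 0.2462] [ 0.0001  1.     -0.0006 -0.0015]
0.79 4787 ((451.0441589355469, 332.5472106933594), (35.35771179199219, 186.47320556640625), 89.02627563476562)
[{'location': [342.8, 199.5], 'p': 0.6}]
```

View pics/wrist12.png

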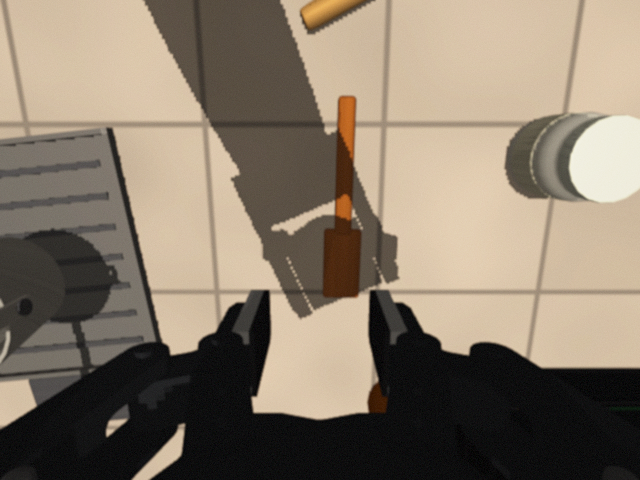

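```bash
python3 - <<'E'
from h import *
np.set_printoptions(precision=4,suppress=True)
W=load('wrist12');A=load('scene11')
h,b,j=onz(W,(346.5,96),.012),onz(W,(341.5,297),.010),onz(W,(344,229),.012)
print(h,b,j,np.linalg.norm(h-b),(h+b)/2,np.degrees(np.arctan2(*(b-h)[[1,0]])))
m=lambda u,v:(280+(u-400)*180/400,180+v*150/400)
print('tri ends',tri((W,(346.5,96)),(A,m(718,134))),tri((W,(341.5,297)),(A,m(745,258))))
d=(b-h)/np.linalg.norm(b-h);print('balance',(h+b)/2+.007*d, 'J dist from handle end',(j-h)@d)
E
```

```text
[0.3587 0.3338 0.012 ] [0.5455 0.3323 0.01  ] [0.4762 0.3336 0.012 ] 0.18680548787085335 [0.4521 0.3331 0.011 ] -0.459714024382314
tri ends (array([0.3588, 0.3357, 0.0075]), [0.0016718787800378602, 0.0016718787800378302]) (array([0.5479, 0.3309, 0.0029]), [0.0018992341539890616, 0.001899234153989141])
balance [0.4591 0.333  0.0109] J dist from handle end 0.11741772395241559
```

```bash
python3 -m crank '[[0.1,0.3,2.2,3,0,0,0],[0.1,0,0,4.5,0,0,0],[0.1,0,0,4.5,0,0,0],[0.1,0,0,4.5,0,0,0],[0.1,0,0,2.5,0,0,0]]';python3 -m crank '[[0.1,0,0,0,0,0,0],[0.1,0,0,0,0,0,0]]'
python3 - <<'E'
from h import *
W=cam('wrist','wrist13')
E
```

```text
time: 18.15
eef_pos: [0.4574, 0.3327, 0.0551]
tcp_rot: [-0.0, 1.0, -0.001, -0.001]
contact_force: [0.2, -0.2, -0.6]
opening: 0.445
time: 18.35
eef_pos: [0.4596, 0.3337, 0.059]
tcp_rot: [-0.0, 1.0, 0.001, 0.001]
contact_force: [-0.2, -0.1, 0.2]
opening: 0.45
```

View pics/wrist13.png

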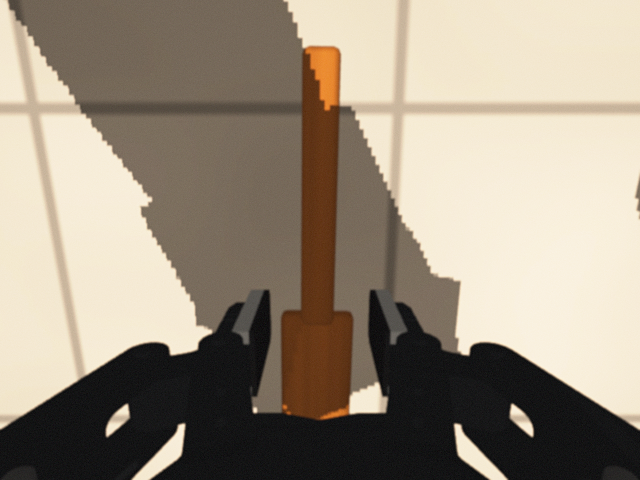

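```bash
python3 - <<'E'
from h import *
np.set_printoptions(precision=4,suppress=True)
W=load('wrist13');print(onz(W,(317,312),.011),onz(W,(322,46),.012),onz(W,(316,418),.01),get_state()['eef_pos'])
E
```

```text
[0.4741 0.3325 0.011 ] [0.3585 0.3347 0.012 ] [0.5346 0.3319 0.01  ] [0.4603 0.334  0.0601]
```

```bash
python3 -m crank '[[0.1,0.3,-0.1,1.5,0,0,0],[0.1,0,0,1.5,0,0,0],[0.1,0,0,0.9,0,0,0],[0.1,0,0,0,0,0,0],[0.1,0,0,0,0,0,0]]'; python3 -m crank '[[0.6,0,0,0,0,0,0],[0.8,0,0,0,0,0,0],[1,0,0,0,0,0,0],[1,0,0,0,0,0,0],[1,0,0,0,0,0,0]]' 40
```

```text
time: 18.9
eef_pos: [0.4551, 0.3319, 0.0179]
tcp_rot: [0.0, 1.0, -0.0, -0.0]
contact_force: [-0.2, 0.2, -0.4]
opening: 0.447
time: 19.4
eef_pos: [0.4557, 0.3322, 0.0188]
tcp_rot: [-0.0, 1.0, 0.0, 0.0]
contact_force: [-1.1, -0.2, 2.5]
opening: 0.17
```

```bash
python3 -m crank '[[1,0,0,-1,0,0,0],[1,0,0,-3,0,0,0],[1,0,0,-4.5,0,0,0],[1,0,0,-4.5,0,0,0],[1,0,0,-4.5,0,0,0]]';python3 -m crank '[[1,0,0,-4.5,0,0,0],[1,0,0,-4.5,0,0,0],[1,0,0,-4.5,0,0,0],[1,0,0,0,0,0,0]]'; python3 - <<'E'
from h import *
W=cam('wrist','wrist14')
E
```

```text
time: 19.9
eef_pos: [0.4546, 0.3317, 0.1951]
tcp_rot: [-0.0, 1.0, -0.0, -0.0]
contact_force: [0.6, 0.4, -0.6]
opening: 0.172
time: 20.3
eef_pos: [0.4575, 0.3332, 0.3379]
tcp_rot: [-0.0, 1.0, 0.003, 0.007]
contact_force: [-0.7, 1.1, 0.0]
opening: 0.171
```

View pics/wrist14.png

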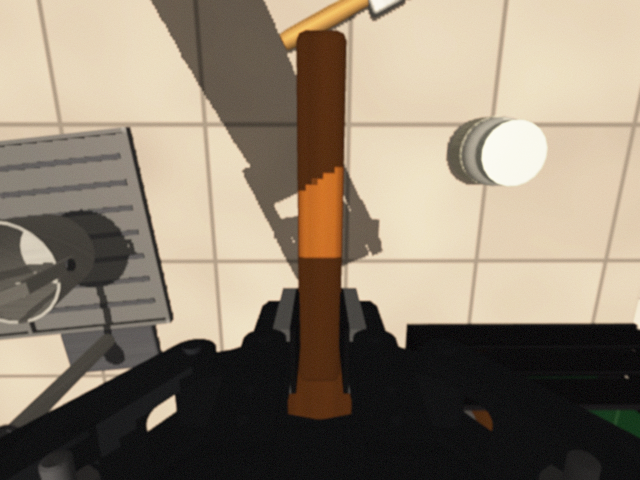

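```bash
python3 -m crank '[[1,-0.3,-2,0,0,0,0],[1,-0.8,-4.3,0,0,0,0],[1,-0.8,-4.3,0,0,0,0],[1,-0.8,-4.3,0,0,0,0],[1,-0.8,-4.3,0,0,0,0]]';python3 -m crank '[[1,-0.8,-4.3,0,0,0,0],[1,-0.8,-4.3,0,0,0,0],[1,-0.8,-4.3,0,0,0,0],[1,-0.8,-4.3,0,0,0,0],[1,-0.4,-3,0,0,0,0]]';python3 -m crank '[[1,0,-2,0,0,0,0],[1,0,0,0,0,0,-7],[1,0,0,0,0,0,0],[1,0,0,0,0,0,0]]'; python3 - <<'E'
from h import *
W=cam('wrist','wrist15');cam('side','side15')
s=get_state();print(s['eef_pos'],s['tcp_rot'])
print(place_of('slim_bay','wrist'))
cv2.imwrite('pics/m15.png',np.hstack([cv2.resize(load('side15')['color'][130:330,250:450,::-1],(400,400),interpolation=3),cv2.resize(load('wrist15')['color'][:,:,::-1],(400,400))]))
E
```

```text
time: 20.85
eef_pos: [0.4892, 0.1384, 0.326]
tcp_rot: [-0.0, 1.0, -0.0, -0.002]
contact_force: [0.8, -0.1, -0.7]
opening: 0.175
time: 21.35
eef_pos: [0.5254, -0.0643, 0.3259]
tcp_rot: [0.001, 1.0, 0.0, -0.002]
contact_force: [0.7, 0.7, -0.9]
opening: 0.17
time: 21.75
eef_pos: [0.5256, -0.0816, 0.3268]
tcp_rot: [-0.06, 0.998, 0.001, -0.001]
contact_force: [-1.0, 0.1, -1.0]
opening: 0.173
[ 0.52595099 -0.08137176  0.32753019] [-6.06470167e-02  9.98159004e-01  3.02600604e-04 -6.71451257e-04]
[{'location': [318.3, 303.7], 'p': 0.45}]
```

View pics/m15.png

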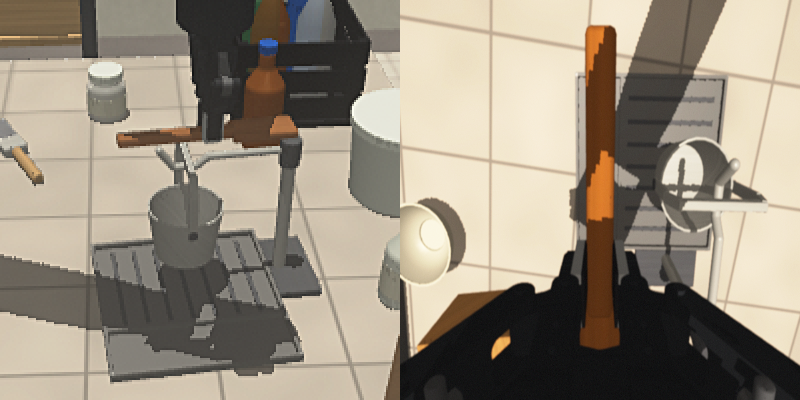

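```bash
python3 -m crank '[[1,-0.3,0,3,0,0,0],[1,0,0,4.5,0,0,0],[1,0,0,4.5,0,0,0],[1,0,0,4.5,0,0,0],[1,0,0,3.5,0,0,0]]';python3 -m crank '[[1,0,0,2,0,0,0],[1,0,0,0,0,0,0],[1,0,0,0,0,0,0]]'; python3 - <<'E'
from h import *
W=cam('wrist','wrist16');cam('side','side16')
s=get_state();print(s['eef_pos'],s['tcp_rot'])
cv2.imwrite('pics/m16.png',np.hstack([cv2.resize(load('side16')['color'][180:330,290:440,::-1],(400,400),interpolation=3),cv2.resize(load('wrist16')['color'][:,:,::-1],(400,400))]))
E
```

```text
time: 22.4
eef_pos: [0.5281, -0.0806, 0.1255]
tcp_rot: [-0.061, 0.998, 0.001, -0.001]
contact_force: [0.0, -0.0, -0.9]
opening: 0.167
time: 22.7
eef_pos: [0.5297, -0.0814, 0.1088]
tcp_rot: [-0.061, 0.998, -0.0, 0.0]
contact_force: [0.7, -0.5, -0.3]
opening: 0.176
[ 0.53078311 -0.08188457  0.11050446] [-6.11269864e-02  9.98128040e-01 -7.75886251e-04  1.81785636e-03]
```

View pics/m16.png

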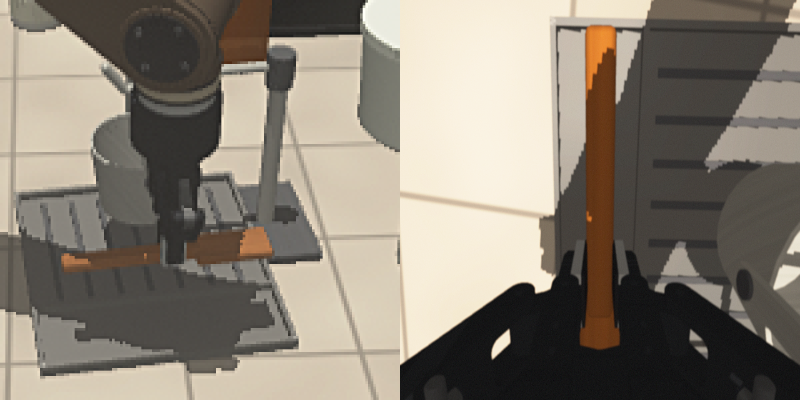

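```bash
python3 -m crank '[[1,0.1,0,2.5,0,0,0],[1,0,0,2.5,0,0,0],[1,0,0,1.5,0,0,0],[1,0,0,1,0,0,0],[1,0,0,0,0,0,0]]';python3 -m crank '[[1,0,0,0.2,0,0,0],[1,0,0,0.2,0,0,0],[1,0,0,0,0,0,0]]';python3 -m crank '[[1,0,0,0.2,0,0,0],[1,0,0,0,0,0,0]]'; python3 - <<'E'
from h import *
W=cam('wrist','wrist17');cam('side','side17')
s=get_state();print(s['eef_pos'],s['contact_force'],s['wrist_torque'])
cv2.imwrite('pics/m17.png',np.hstack([cv2.resize(load('side17')['color'][200:330,290:420,::-1],(400,400),interpolation=3),cv2.resize(load('wrist17')['color'][:,:,::-1],(400,400))]))
E
```

```text
time: 23.3
eef_pos: [0.528, -0.0816, 0.0328]
tcp_rot: [-0.061, 0.998, 0.0, -0.001]
contact_force: [0.1, 0.1, -0.8]
opening: 0.171
time: 23.6
eef_pos: [0.5288, -0.0819, 0.0299]
tcp_rot: [-0.061, 0.998, -0.0, 0.001]
contact_force: [-0.8, 0.2, -0.1]
opening: 0.17
time: 23.8
eef_pos: [0.5283, -0.0817, 0.0274]
tcp_rot: [-0.061, 0.998, -0.0, 0.0]
contact_force: [0.6, 0.2, -0.4]
opening: 0.169
[ 0.52829814 -0.0817247   0.02739759] [ 0.42833199  0.59516833 -1.39198413] [-0.00670005  0.0441119  -0.05149989]
```

View pics/m17.png

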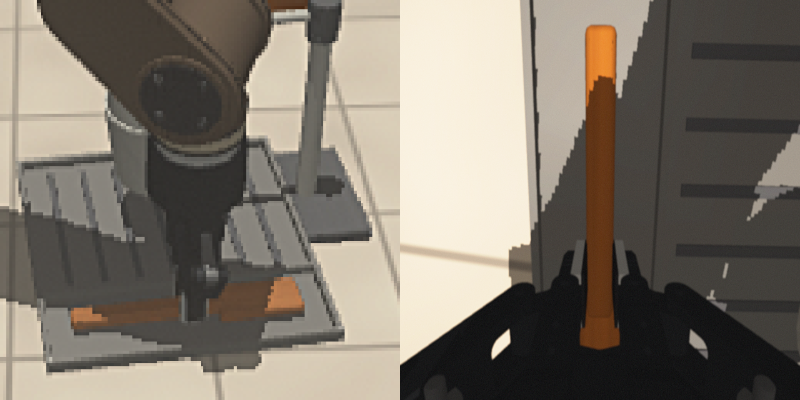

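The paddle is inside the slim bay, with clearance at both ends and to both walls. I'll keep lowering until it touches.

```bash
for i in 1 2; do python3 -m crank '[[1,0,0,0.15,0,0,0],[1,0,0,0,0,0,0]]'; done;  python3 -m crank '[[1,0,0,0.1,0,0,0],[1,0,0,0,0,0,0]]'
```

```text
time: 24.1
eef_pos: [0.5281, -0.0817, 0.0256]
tcp_rot: [-0.061, 0.998, 0.0, -0.0]
contact_force: [0.8, 1.0, -1.1]
opening: 0.171
time: 24.3
eef_pos: [0.5281, -0.0817, 0.0241]
tcp_rot: [-0.061, 0.998, 0.0, -0.0]
contact_force: [0.2, 0.1, -0.2]
opening: 0.171
time: 24.5
eef_pos: [0.5282, -0.0817, 0.0232]
tcp_rot: [-0.061, 0.998, 0.0, -0.0]
contact_force: [0.8, 1.0, -0.7]
opening: 0.173
```

```bash
python3 -m crank '[[1,0,0,0.1,0,0,0],[1,0,0,0,0,0,0]]'
```

```text
time: 24.7
eef_pos: [0.5284, -0.0818, 0.0228]
tcp_rot: [-0.061, 0.998, 0.0, -0.0]
contact_force: [-0.5, -0.1, 3.3]
opening: 0.169
```

```bash
python3 -m crank '[[1,0,0,0.1,0,0,0],[1,0,0,0,0,0,0]]'
```

```text
time: 24.9
eef_pos: [0.5284, -0.0818, 0.0228]
tcp_rot: [-0.061, 0.998, 0.0, -0.001]
contact_force: [-4.3, 0.9, 10.0]
opening: 0.171
```

```bash
python3 -m crank '[[0.7,0,0,-0.1,0,0,0],[0.6,0,0,0,0,0,0],[0.5,0,0,0,0,0,0],[0.4,0,0,0,0,0,0],[0.4,0,0,0,0,0,0]]' 20; python3 -m crank '[[0.4,0,0,-1,0,0,0],[0.4,0,0,-2,0,0,0],[0.4,0,0,-3,0,0,0],[0.4,0,0,-4,0,0,0],[0.4,0,0,-4.5,0,0,0]]';python3 -m crank '[[0.4,0,0,-4.5,0,0,0],[0.4,0,0,-4.5,0,0,0],[0.4,0,0,-4.5,0,0,0],[0.4,0,-4,-2,0,0,0],[0.4,0,-4,0,0,0,0]]'; python3 - <<'E'
from h import *
np.set_printoptions(precision=4,suppress=True)
cam('wrist','wrist18');cam('side','side18');cam('scene','scene18')
s=get_state();print(s['eef_pos'],s['contact_force'],s['time'])
A,B=load('scene18'),load('side18')
cv2.imwrite('pics/m18.png',np.hstack([cv2.resize(B['color'][150:350,260:460,::-1],(400,400),interpolation=3),cv2.resize(A['color'][180:340,260:420,::-1],(400,400))]))
print([(t,n,[(np.round(a['location'],1),round(a['p'],2)) for a in place_of(t,n)[:1]]) for t in ['paddle','pail_handle','hook_seat','dye_bottle','jar','bowl','cup','brush','mug'] for n in ['scene','side']])
E
```

```text
time: 25.4
eef_pos: [0.5282, -0.0817, 0.0221]
tcp_rot: [-0.061, 0.998, 0.0, -0.0]
contact_force: [-0.5, 0.7, 0.3]
opening: 0.298
time: 25.9
eef_pos: [0.5274, -0.0814, 0.1683]
tcp_rot: [-0.061, 0.998, 0.0, -0.001]
contact_force: [0.8, -0.2, 0.0]
opening: 0.304
time: 26.4
eef_pos: [0.5397, -0.1619, 0.3292]
tcp_rot: [-0.062, 0.998, -0.003, 0.005]
contact_force: [1.0, -0.1, 0.6]
opening: 0.301
[ 0.5379 -0.1628  0.3231] [ 0.7294  0.404  -0.0851] 26.55
[('paddle', 'scene', [(array([302.8, 285.6]), 0.73)]), ('paddle', 'side', [(array([348.1, 302.8]), 0.61)]), ('pail_handle', 'scene', [(array([341.8, 235. ]), 0.85)]), ('pail_handle', 'side', [(array([344.7, 210.6]), 0.97)]), ('hook_seat', 'scene', [(array([344.1, 237.5]), 0.79)]), ('hook_seat', 'side', [(array([342.8, 212.9]), 0.69)]), ('dye_bottle', 'scene', [(array([465.4, 310.8]), 0.61)]), ('dye_bottle', 'side', [(array([381. , 202.7]), 0.53)]), ('jar', 'scene', [(array([481.3, 237.3]), 0.92)]), ('jar', 'side', [(array([304.4, 184.6]), 0.69)]), ('bowl', 'scene', [(array([196.7, 336.2]), 0.56)]), ('bowl', 'side', [(array([432.4, 414.9]), 0.93)]), ('cup', 'scene', [(array([225.4, 223.7]), 0.75)]), ('cup', 'side', [(array([222.6, 383.6]), 0.89)]), ('brush', 'scene', [(array([429.4, 207.5]), 0.73)]), ('brush', 'side', [(array([257.6, 206.1]), 0.85)]), ('mug', 'scene', [(array([148. , 276.6]), 0.83)]), ('mug', 'side', [])]
```

View pics/m18.png

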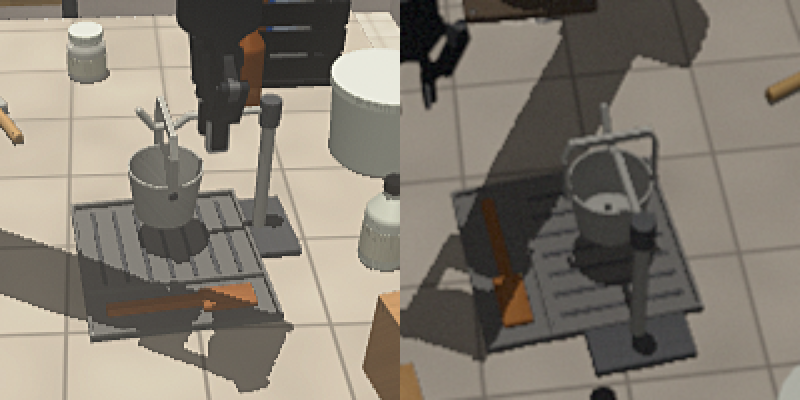

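View pics/wrist18.png

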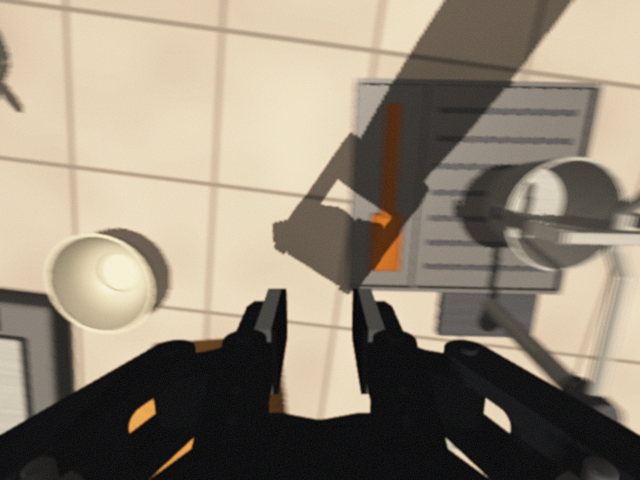

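View pics/scene18.png

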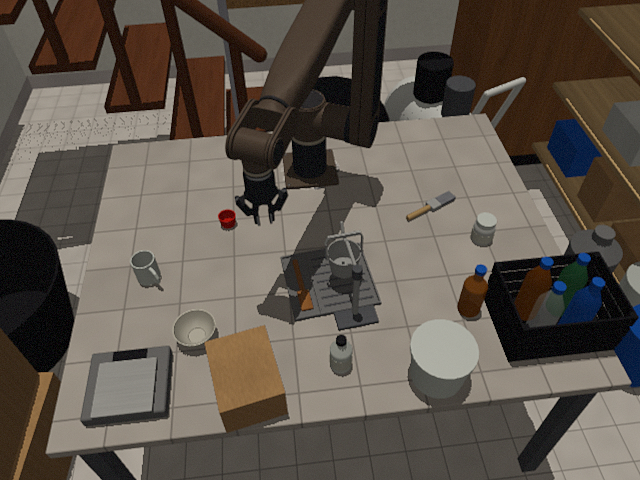

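```bash
python3 -m crank '[[0.4,0,0,0,0,0,0],[0.4,0,0,0,0,0,0],[0.4,0,0,0,0,0,0],[0.4,0,0,0,0,0,0],[0.4,0,0,0,0,0,0]]'; python3 - <<'E'
from h import *
cam('side','side19');cam('scene','scene19')
for n in ['side','scene']:
    d=np.abs(load(n+'18')['color'].astype(int)-load(n+'19')['color'])[180:300,290:400];print(n,d.max(),(d.max(2)>30).sum())
g=lambda n:cv2.resize(load(n)['color'][195:245,315:400,::-1],(400,235),interpolation=3)
h=lambda n:cv2.resize(load(n)['color'][215:275,325:375,::-1],(400,300),interpolation=3)
cv2.imwrite('pics/m19.png',np.vstack([np.hstack([g('side3'),g('side19')]),np.hstack([h('scene3'),h('scene19')])]))
E
```

```text
time: 27.95
eef_pos: [0.538, -0.1611, 0.3223]
tcp_rot: [-0.061, 0.998, -0.0, -0.0]
contact_force: [0.2, -0.5, -0.4]
opening: 0.301
side 211 280
scene 89 82
```

View pics/m19.png

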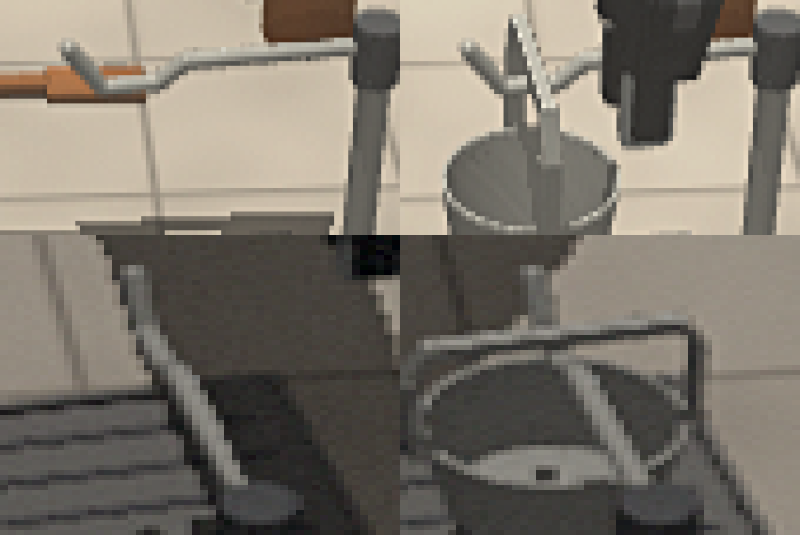

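```bash
python3 -m crank '[[0.4,0,0,0,0,0,0],[0.4,0,0,0,0,0,0],[0.4,0,0,0,0,0,0],[0.4,0,0,0,0,0,0]]' >/dev/null; python3 - <<'E'
from h import *
cam('side','side20');cam('scene','scene20')
for n in ['side','scene']:
  for k in ['18','19']:
    d=np.abs(load(n+k)['color'].astype(int)-load(n+'20')['color'])
    for nm,(r,c) in {'pail':((225,265),(325,362)) if n=='side' else ((235,275),(326,362)),'bg':((300,340),(450,480))}.items():
        e=d[slice(*r),slice(*c)].max(2);print(n,k,nm,e.max(),(e>30).sum())
E
```

```text
side 18 pail 9 0
side 18 bg 3 0
side 19 pail 3 0
side 19 bg 4 0
scene 18 pail 14 0
scene 18 bg 20 0
scene 19 pail 12 0
scene 19 bg 24 0
```

The pail is still: the frames differ only at noise level. Handing in.

```bash
python3 -c "
from plant import *
print(sign_off())"
```

```text
the job is handed in; nothing more can be done
None
```

The dyeing kit is on the rack, and I handed the job in at about 28.5 s of the 67 s.

- **Hook arm:** I pushed it with the closed fingers until it met its stop, which held at 31 N. After the pail was hung, the tip still sat within about a pixel (roughly 1 mm) of where it was at the stop.
- **Pail:** I carried it by its handle, threaded it over the hook tip and lowered it into the dip until it touched (2.8 N), then let go. It hangs upright and free, and frames about half a second apart at the end show no movement beyond camera noise.
- **Paddle:** It lies lengthwise and flat in the slim bay, handle end towards the robot, clear of the walls. I lowered it to contact (about 3 N) before opening the fingers. An extra 1 mm step pressed it to 10 N first.
- **Other items:** The jar, bottle, bowl, cup and brush show in the same places as at the start, within what the finder can resolve. The mug was not found at the start or in the side camera, so I could only compare it by eye in the scene pictures.

The only disagreements were in measurement. Cameras differed by a few millimetres, and by up to about 1–2 cm on the far tray corners in the side view, which I left out. The first two-camera estimate of the dip's height came out about 15 mm low. A later three-view measurement agreed with the given height to within 3 mm.

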